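# Tea-time things back on their trays

### The arm

A 7-joint arm with a two-finger parallel gripper is mounted at the origin on a cart in front of the work surface, level with it; the furniture and walls round the work are solid. World frame = base frame: x ahead of the robot, y to its left, z up, the work surface at z = 0. Lengths are in mm, angles in rad, forces in N, time in s.
With the tool pointing down it reaches from about 400 to 875 mm from the base axis. Payload 4.4 kg.
Tool frame: the origin (TCP) lies midway between the tips of the shut fingers; the grasp point (between the pads) lies ctrl.grip_depth behind it (ctrl.grip_depth is the distance from the TCP to the grasp point, in mm); z points along the fingers, y is the line along which they close (so a half turn about z gives the same grasp; the last joint's range is limited). The gripper opens to 85 mm and grips with 20 to 120 N. Pads are 22 mm wide; open, the fingers measure 114 mm over their backs; the gripper's body (76 mm by 85 mm) begins 54 mm behind the grasp point. The pads swing forward as they close: fully open they stand 13 mm farther back than shut.
Start: joints at [-1.214, 0.628, 0.038, 1.517, -0.027, 0.996, -0.02], TCP at [266.684, 592.788, 231.313] pointing down, gripper open.
Joint ranges: [-3.06, 3.06], [-0.37, 2.12], [-1.25, 1.32], [0.18, 2.47], [-1.1, 4.24], [0.23, 1.98], [-2.94, 2.94]. Speed limits (rad/s): [2.57, 2.57, 3.14, 3.14, 3.14, 3.14, 3.14].

### API

Orientations are given as [roll, pitch, yaw] about the fixed x, y, z axes, in that order (R = Rz(yaw) Ry(pitch) Rx(roll)).
In Python, from cell import ctrl gives the robot as it stands.
- The arm moves only by the tool carry_out, never from a script. Its argument "deltas" is one flat list of numbers, 7 for each row, row after row: the turn, a rotation vector about the tool's x, y, z in degrees, then the shift along the tool's x, y, z in m, then the closure, from -1 (fully open) to 1 (shut). In form: [wx, wy, wz, dx, dy, dz, claw, wx, wy, wz, dx, dy, dz, claw, ...]. A call has 1 to 12 rows; each row shifts and turns the commanded pose from where the row before left it, along the tool's axes as they then stand; what a row does not reach is not made up. A row lasts 1/8 s, in which the tool goes at most 62.5 mm and 10.7 degrees, less where a joint would pass 70% of its speed; a pose out of reach is approached as far as the arm can. A call with a gripper value outside its range is refused whole. The fingers move at their own pace and stop on an object; the grip force is fixed at half the most. Time passes only in rows, so rows that do not move let the fingers close. It gives the time, the measured TCP pose, the force, the opening and the grip force at its end, in the units of the state.
- ctrl.read_state(): the state, without advancing time (a new reading comes with each control period).
- ctrl.get_image(name): name is "side" or "top" or "wrist"; returns the picture (400x640x3 uint8, red, green, blue); there is no depth.
- ctrl.calibration(name): a dict with "mtx" (3x3 intrinsics, pixels), "R" (3x3) and "t" (3): a world point X has camera coordinates R X + t. Camera axes: x right, y down, z forward; pixel columns grow to the right and rows downward; lengths in mm; the calibration is good to about 2 mm. A picture is of the moment at which its call begins: read the wrist's pose just before it. calibration takes no time and is no camera call; for the wrist camera it gives the pose at the moment of the call.
- ctrl.finish_job(): hands the job in; it is judged then, once.
The state is a dict: "clock": time; "qpos": joint angles; "qd": joint speeds; "tau": joint torques, N m; "eef_pos": TCP position; "tool_rot": TCP orientation; "force": force on the tool from outside, world axes, zero at the start; "torque": the same for the moment, N m; "width": finger opening in mm; "gripper_force": force on a finger pad.
Only numpy, scipy, OpenCV 4.12 (cv2) and the standard library are available. Lean on these libraries where they do the work, as an engineer would, in place of code of your own. Each camera call takes 0.05 s, during which the arm holds its last target. There are 200 camera calls.

### The job

Put each of the four loose tea things on the beech tray made for it: the black-lidded spice jar on the small round tray, the bigger green-lidded jar on the large round tray, the matchbox on the short oblong tray and the teaspoon on the long narrow tray. Each must sit flat on the tray's floor inside the rim, both jars upright, the matchbox and spoon lying along their trays, near the middle. Leave the black tea sachet and the mug where they are.

Things in the scene. Friction and masses are not known exactly. Their poses are not given: they have to be found in the camera images.
- spice_jar: small round spice jar standing upright, clear glass with a pale label and a ribbed black lid; a plain cylinder 41 mm in diameter and 105 mm high, lid from 84 mm up and 40 mm in diameter. Origin at the centre of its underside, z up. About 0.11 kg
- jar: round glass jar with a green screw lid and a dark paper label, standing upright; body 61 mm across x and 66 mm across y, 107 mm high, the lid (top 11 mm, from 96 mm up) 60 mm in diameter, body sides nearly as wide just below it. Origin at the centre of its underside, z up. About 0.4 kg
- matchbox: matchbox lying flat, red top and brown sides, drawer a little open; 35 mm along x, 58 mm along y, 17 mm high. Solid from y = -24 to +29 mm (the drawer end, at -y, has no strength: grip it across x). Origin at the centre of its underside. About 0.02 kg
- teaspoon: pale teaspoon lying flat; 130 mm along x, 11 mm high, bowl at +x 27 mm wide. To a gripper it is a smooth convex wedge: at the middle 15 mm wide 2 mm above its underside, 20.5 mm wide from 4 to 6 mm up, and narrower again above that, so it must be gripped low with the fingertips about 2 mm above the surface it lies on. Origin at the middle of its length, on its underside. About 0.02 kg
- tray_small_round: small round tray of pale beech; pocket 60 mm in diameter, 76 mm outside; fixed to the worktop; origin at the centre of its underside; floor 3 mm above the worktop, rim 8 mm wide and 7 mm high (so 4 mm above the floor)
- tray_large_round: large round tray of pale beech; pocket 86 mm in diameter, 102 mm outside; fixed to the worktop; origin at the centre of its underside; floor 3 mm above the worktop, rim 8 mm wide and 7 mm high (so 4 mm above the floor)
- tray_short_oblong: short oblong tray of pale beech; pocket 78 mm along x and 55 mm along y, 94 x 71 mm outside; the rims of the two long sides have a gap 44 mm long in the middle for the fingers, where there is only the 3 mm floor; fixed to the worktop; origin at the centre of its underside; floor 3 mm above the worktop, rim 8 mm wide and 7 mm high (so 4 mm above the floor)
- tray_long_narrow: long narrow tray of pale beech; pocket 150 mm along x and 44 mm along y, 166 x 60 mm outside; the rims of the two long sides have a gap 56 mm long in the middle for the fingers, where there is only the 3 mm floor; fixed to the worktop; origin at the centre of its underside; floor 3 mm above the worktop, rim 8 mm wide and 7 mm high (so 4 mm above the floor)
- sachet: bystander: flat black tea sachet, 46 x 60 x 12 mm, lying loose in the middle of the task's things; origin at the centre of its underside
- mug: bystander: white mug with red stripes, 82 x 115 x 100 mm, standing loose behind the task's things; origin at the centre of its underside; handle towards -y
Not all that is in view belongs to the job. Leave any orange or pink look-alike of the jar alone.

How it is judged:
By the outcome, as a careful person would: the job done as asked, in the order asked, and still so for the second after the job is handed in, with the robot touching nothing.
It also fails if it takes over 128 s, if anything falls off the work surface, if the arm or the gripper's body presses on something with over 40 N, if the wrist force passes 120 N, or if a joint passes its speed limit or range.

## Working session

There is one attempt and no reset: what is moved stays moved. The work goes in short steps, Python scripts to look and compute and a tool call to move; the robot and the scene stay as the last step left them, time stands still between calls to the robot, and variables do not carry over. Pictures are saved under pics/ and viewed, at most 14 in all, crops included, and the job is handed in when it is done.

Besides the shell and the picture viewer there is one more tool, called after "Request:" as name(argument=value, ...), one argument or row to a line, values as JSON. carry_out: Moves the arm, as the interface text tells. Its arguments: {"type":"object","properties":{"deltas":{"type":"array"}},"required":["deltas"]}

```bash
ls; mkdir -p pics
python3 - <<'E'
from cell import ctrl
import cv2
s=ctrl.read_state(); print({k:(v if not hasattr(v,'__len__') else [round(float(x),3) for x in v]) for k,v in s.items()}, ctrl.grip_depth)
for n in ("top","side"):
    cv2.imwrite(f"pics/{n}0.png",ctrl.get_image(n)[:,:,::-1])
    c=ctrl.calibration(n); print(n,c)
E
```

```text
pics
{'clock': 0.0, 'qpos': [-1.214, 0.629, 0.038, 1.518, -0.027, 0.996, -0.02], 'qd': [0.001, -0.0, 0.001, 0.001, 0.0, 0.0, 0.001], 'tau': [0.001, -56.341, 1.227, -19.345, 0.011, 0.011, -0.0], 'eef_pos': [266.416, 592.184, 230.364], 'tool_rot': [-3.14, 0.0, 2.719], 'force': [0.599, 0.101, -0.91], 'torque': [-0.029, 0.023, 0.034], 'gripper_force': 0.0, 'width': 85.48048986928114} 18.700000000000003
top {'mtx': array([[483.20096399,   0.        , 316.774374  ],
       [  0.        , 483.20096399, 207.53991541],
       [  0.        ,   0.        ,   1.        ]]), 'R': array([[ 0.00744887, -0.99997155,  0.00119205],
       [-0.93774849, -0.00739929, -0.34723627],
       [ 0.34723521,  0.00146868, -0.93777692]]), 't': array([ -24.18259401,  585.853914  , 1261.02867228])}
side {'mtx': array([[392.5853041 ,   0.        , 320.79682507],
       [  0.        , 392.5853041 , 199.08657887],
       [  0.        ,   0.        ,   1.        ]]), 'R': array([[ 0.94838779, -0.31667234,  0.01671008],
       [-0.12673477, -0.4268016 , -0.89542096],
       [ 0.29068694,  0.84708855, -0.44490683]]), 't': array([-581.96644411,  100.80804526,  824.7496387 ])}
```

View pics/top0.png

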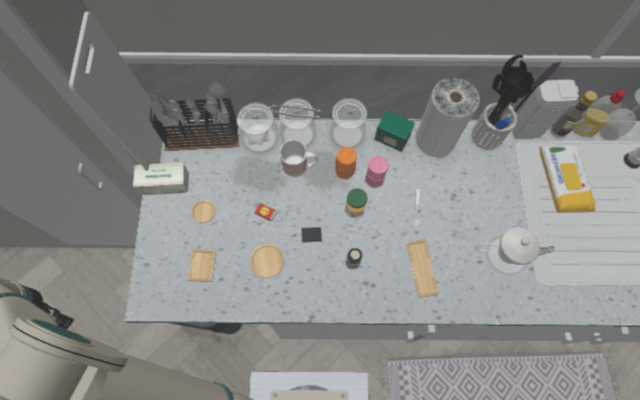

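View pics/side0.png

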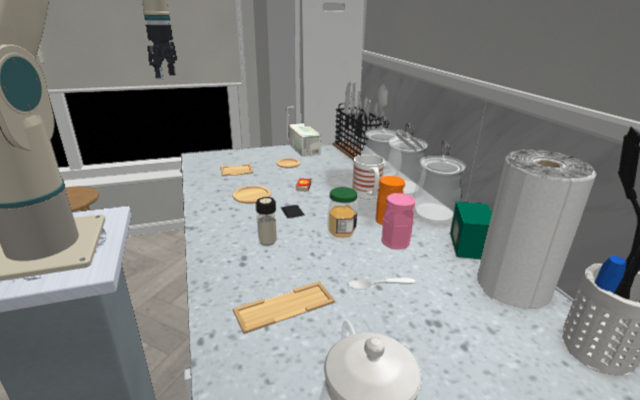

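Top view: the green-lidded jar is at (357,198). Its look-alikes are the orange jar (346,163) and the pink one (376,172), and only the first has a green lid and dark label. The spice jar is at (354,255), matchbox (265,212), spoon (418,207) with its bowl at the lower end, and sachet (312,235). Trays: small round (203,211), large round (267,261), short oblong (202,265), long narrow (423,268). I'll measure now and confirm with a crop.

```bash
cat > h.py <<'E'
import numpy as np, cv2
from cell import ctrl
def ray(c,uv):
    d=c['R'].T@np.linalg.solve(c['mtx'],[uv[0],uv[1],1.]); return -c['R'].T@c['t'],d
def plane(c,uv,z):
    o,d=ray(c,uv); return (o+d*(z-o[2])/d[2])
def proj(c,X):
    p=c['mtx']@(c['R']@np.asarray(X,float)+c['t']); return p[:2]/p[2]
def blobs(mask,amin):
    cs,_=cv2.findContours(mask.astype(np.uint8),cv2.RETR_EXTERNAL,cv2.CHAIN_APPROX_NONE)
    return [c for c in cs if cv2.contourArea(c)>=amin]
def rect_on(c,cnt,z):
    "min-area rectangle of a contour cast on plane z: centre, sizes(long,short), yaw of long axis deg"
    P=np.array([plane(c,p[0],z)[:2] for p in cnt],np.float32)
    (cx,cy),(w,h),a=cv2.minAreaRect(P)
    if w<h: w,h,a=h,w,a+90
    return np.round([cx,cy,w,h,(a+90)%180-90],1)
E
python3 - <<'E'
from h import *
im=cv2.imread('pics/top0.png'); c=ctrl.calibration('top')
hsv=cv2.cvtColor(im,cv2.COLOR_BGR2HSV); H,S,V=[hsv[...,i].astype(int) for i in range(3)]
roi=np.zeros(H.shape,bool); roi[130:318,140:450]=1
M={'wood':((H>8)&(H<28)&(S>60)&(V>120),5),'red':(((H<8)|(H>172))&(S>140),12),'green':((H>45)&(H<95)&(S>90),101),'black':((V<60),12),'white':((V>215)&(S<40),8)}
for n,(m,z) in M.items():
    for b in blobs(m&roi,25):
        print(n,cv2.boundingRect(b),cv2.contourArea(b),rect_on(c,b,z))
cv2.imwrite('pics/crop0.png',cv2.resize(im[140:300,180:450],None,fx=2.9,fy=2.9,interpolation=cv2.INTER_CUBIC))
E
```

```text
wood (188, 250, 27, 31) 642.0 [442.  315.8  90.6  67.9  -1.9]
wood (250, 244, 34, 33) 816.0 [457.  126.5  98.   94.8  45.3]
wood (407, 240, 31, 57) 981.5 [ 438.9 -327.4  162.7   56.9    9.1]
wood (260, 207, 10, 9) 54.0 [610.6 139.4  27.6  25.9 -89.5]
wood (346, 203, 18, 13) 74.5 [ 617.8 -132.4   53.1   29.9   75.4]
wood (191, 200, 24, 23) 384.5 [608.6 326.7  70.8  69.2 -39.8]
wood (336, 147, 21, 32) 508.5 [ 7.760e+02 -1.109e+02  1.085e+02  6.360e+01 -4.000e-01]
green (383, 130, 28, 10) 129.5 [ 823.5 -258.4   81.4   30.5  -89.5]
black (157, 130, 21, 17) 73.5 [863.9 471.7  63.4  51.2  58. ]
white (140, 169, 42, 16) 289.0 [719.9 467.9 127.4  45.4 -84. ]
```

View pics/crop0.png

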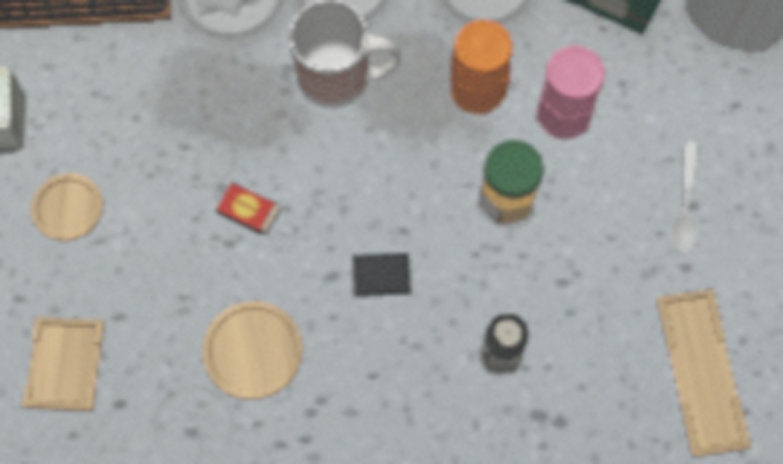

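The crop confirms one green-lidded jar at top (357,198). The orange and pink jars next to it are decoys. Next I'll tune the masks.

Run:
```python
from h import *
im=cv2.imread('pics/top0.png'); c=ctrl.calibration('top')
im4=cv2.resize(im,None,fx=4,fy=4,interpolation=cv2.INTER_CUBIC)
hsv=cv2.cvtColor(im4,cv2.COLOR_BGR2HSV); H,S,V=[hsv[...,i].astype(int) for i in range(3)]
def box(x0,y0,x1,y1):
    r=np.zeros(H.shape,bool); r[y0*4:y1*4,x0*4:x1*4]=1; return r
def show(n,m,z):
    for b in blobs(m,100):
        b2=(b.astype(float)-1.5)/4
        print(n,np.round(b2.min((0,1)),1),np.round(b2.max((0,1)),1),rect_on(c,b2,z))
show('redbox',box(250,200,280,224)&(S>90),17)
show('green',box(340,183,372,212)&(S>80)&(H>45)&(H<95),107)
show('sachet',box(296,222,328,246)&(V<90),12)
show('spicelid',box(342,240,366,262)&(V<85),105)
show('spoon',box(408,180,428,232)&(V>195),6)
show('wood1',box(185,245,220,285)&(S>50),7)
show('wood2',box(400,236,442,300)&(S>50),7)
show('wood3',box(246,240,288,280)&(S>50),7)
show('wood4',box(188,196,218,226)&(S>50),7)
```

```text
redbox [254.9 203.1] [273.9 218.9] [606.5 138.9  51.5  33.9  63.9]
green [348.1 189.4] [365.6 205.9] [ 617.7 -132.3   51.    46.4  -59.6]
sachet [302.1 227.6] [320.6 241.1] [535.4  -3.6  54.2  40.3 -86.7]
spicelid [347.6 248.6] [360.9 261.4] [ 448.8 -122.8   36.6   35.8  -89.6]
spoon [415.9 188.6] [419.1 204.1] [ 661.9 -328.7   51.8   10.    -3.8]
wood1 [187.6 249.1] [214.9 280.9] [441.5 314.9  92.2  69.7  -2.4]
wood2 [406.9 239.6] [437.9 296.6] [ 438.3 -327.4  164.1   59.3    9.1]
wood3 [249.9 243.9] [283.4 276.9] [4.57e+02 1.26e+02 9.89e+01 9.83e+01 4.00e-01]
wood4 [190.6 199.6] [214.6 222.1] [609.1 326.9  73.   72.6 -89.6]
```

Request:
carry_out(
  deltas=[0,0,9.4,0,0,0,-1,0,0,9.4,0,0,0,-1,0,0,9.4,0,0,0,-1,0,0,9.4,0,0,0,-1,0,0,9.4,0,0,0,-1,0,0,9.4,0,0,0,-1,0,0,9.4,0,0,0,-1,0,0,0,-0.05,0.03,0,-1,0,0,0,-0.05,0.03,0,-1,0,0,0,-0.05,0.03,0,-1,0,0,0,-0.05,0.03,0,-1,0,0,0,-0.05,0.03,0,-1],
)

```text
clock: 1.6
eef_pos: [417.1, 341.0, 231.1]
tool_rot: [-3.141, 0.0, 1.571]
force: [1.5, 0.6, 0.3]
width: 85.0
gripper_force: 0.0
```

Run:
```python
from h import *
c=ctrl.calibration('side'); t=ctrl.calibration('top')
# decoys: top-lid centres by eye (top, side) for two-view rays, mug likewise
def tri(a,b):
    o1,d1=ray(t,a);o2,d2=ray(c,b);A=np.stack([d1,-d2],1);k=np.linalg.lstsq(A,o2-o1,rcond=None)[0]
    p,q=o1+d1*k[0],o2+d2*k[1];return np.round((p+q)/2,0),round(np.linalg.norm(p-q),1)
print('orange',tri((346,156),(391,184)));print('pink',tri((378,164),(399,202)));print('green',tri((357,198),(343,194)));print('spice',tri((354.5,254.5),(265,204)))
print('spoon ends',plane(t,(418,188),4),plane(t,(416,226),4))
```

```text
orange (array([ 751., -105.,   96.]), np.float64(3.8))
pink (array([ 722., -197.,   99.]), np.float64(6.9))
green (array([ 617., -134.,  101.]), np.float64(0.1))
spice (array([ 451., -124.,   97.]), np.float64(2.7))
spoon ends [ 690.42281967 -332.55168198    4.        ] [ 566.55985405 -318.45189937    4.        ]
```

Request:
carry_out(
  deltas=[0,0,0,-0.05,0.02,0,-1,0,0,0,-0.05,0.02,0,-1,0,0,0,-0.06,0,0,-1,0,0,0,-0.06,0,0,-1,0,0,0,-0.06,0,0,-1,0,0,0,-0.06,0,0,-1,0,0,0,-0.06,0,0,-1,0,0,0,-0.03,-0.01,0,-1,0,0,0,0,0,0,-1],
)

```text
clock: 2.72
eef_pos: [445.3, -90.0, 231.3]
tool_rot: [-3.141, 0.001, 1.565]
force: [-0.9, 0.5, -0.6]
width: 85.2
gripper_force: 0.0
```

Run:
```python
from h import *
c=ctrl.calibration('wrist'); cv2.imwrite('pics/w1.png',ctrl.get_image('wrist')[:,:,::-1])
np.savez('w1.npz',**c)
print(c, ctrl.read_state()['eef_pos']); print(proj(c,[449,-123,105]),proj(c,[618,-132,107]))
```

```text
{'mtx': array([[307.79760366,   0.        , 319.15506652],
       [  0.        , 307.79760366, 194.85839628],
       [  0.        ,   0.        ,   1.        ]]), 'R': array([[ 9.99980076e-01, -6.24107825e-03, -9.46824379e-04],
       [-5.73297376e-03, -9.60681865e-01,  2.77592302e-01],
       [-2.64207229e-03, -2.77581344e-01, -9.60698505e-01]]), 't': array([-445.37632833, -120.37125192,  356.48721867])} [445.91409013 -87.9710612  231.17249962]
[323.72340345 220.84759465] [503.95476623 229.61287813]
```

View pics/w1.png

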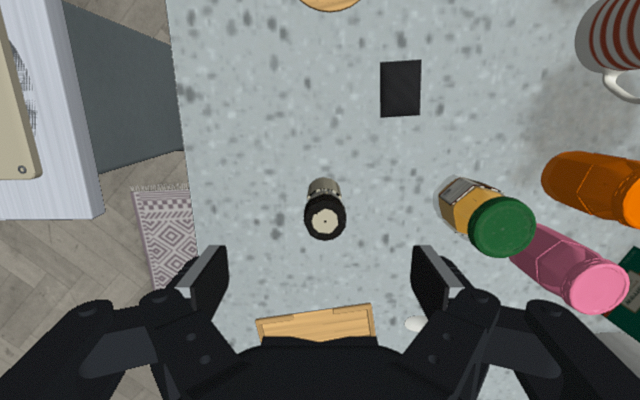

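Wrist view: spice jar lid at (325,221), green lid at (503,227), sachet (400,88) and the edge of the long narrow tray at (315,322).

Run:
```python
from h import *
c=dict(np.load('w1.npz')); im=cv2.imread('pics/w1.png')
hsv=cv2.cvtColor(im,cv2.COLOR_BGR2HSV); H,S,V=[hsv[...,i].astype(int) for i in range(3)]
def box(x0,y0,x1,y1):
    r=np.zeros(H.shape,bool); r[y0:y1,x0:x1]=1; return r
def ell(n,m,z):
    b=max(blobs(m,50),key=cv2.contourArea); e=cv2.fitEllipse(b); print(n,np.round(e[0],1),np.round(e[1],1),np.round(plane(c,e[0],z),1),rect_on(c,b,z))
ell('cream',box(300,203,350,242)&(V>130),105)
ell('green',box(460,190,545,262)&(H>45)&(H<95)&(S>100),107)
b=max(blobs(box(300,180,352,250)&(V<70),50),key=cv2.contourArea)
print(cv2.boundingRect(b),rect_on(c,b,105))
```

```text
cream [324.8 220.9] [22.7 25.1] [ 450.  -123.1  105. ] [ 450.1 -123.2   23.3   22.8   43.4]
green [501.5 226.9] [58.6 66.5] [ 615.2 -129.3  107. ] [ 615.7 -130.2   63.7   57.   -40.9]
(304, 193, 42, 48) [ 449.6 -119.2   45.9   38.8  -75.8]
```

Request:
carry_out(
  deltas=[0,0,0,-0.0358,0.0033,0.04,-1,0,0,0,0,0,0.05,-1,0,0,0,0,0,0.05,-1,0,0,0,0,0,0.03,-1,0,0,0,0,0,0.011,-1,0,0,0,0,0,0,-1,0,0,0,0,0,0,1,0,0,0,0,0,0,1,0,0,0,0,0,0,1,0,0,0,0,0,0,1,0,0,0,0,0,0,1],
)

```text
clock: 4.15
eef_pos: [450.3, -123.1, 51.4]
tool_rot: [3.14, 0.0, 1.57]
force: [-1.4, 0.9, 6.8]
width: 39.8
gripper_force: 59.7
```

Request:
carry_out(
  deltas=[0,0,0,0,0,-0.04,1,0,0,0,0,0,-0.05,1,0,0,0,0.05,0.0177,-0.01,1,0,0,0,0.05,0.0177,0,1,0,0,0,0.05,0.0177,0,1,0,0,0,0.05,0.0177,0,1,0,0,0,0.05,0.0177,0,1,0,0,0,0.05,0.0177,0,1,0,0,0,0.05,0.0177,0,1,0,0,0,0.05,0.0177,0,1,0,0,0,0.05,0.0174,0,1,0,0,0,0,0,0,1],
)

```text
clock: 5.65
eef_pos: [607.9, 333.5, 149.5]
tool_rot: [-3.141, -0.004, 1.578]
force: [-0.1, 0.6, -2.2]
width: 39.5
gripper_force: 61.0
```

Run:
```python
from h import *
c=ctrl.calibration('wrist'); im=np.ascontiguousarray(ctrl.get_image('wrist')[:,:,::-1]); cv2.imwrite('pics/w2.png',im); np.savez('w2.npz',**c)
print(ctrl.read_state()['eef_pos'],proj(c,[609,327,7]))
```

```text
[607.85807561 329.50691878 149.60870089] [320.54189627 189.72447572]
```

View pics/w2.png

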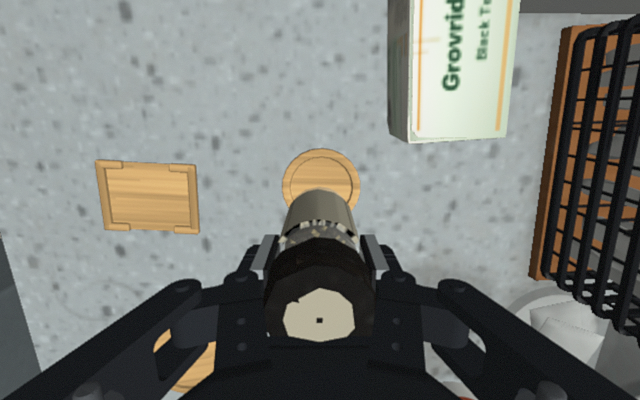

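The small round tray is visible at (321,182), behind the held jar, and the short oblong tray is at (148,197).

Run:
```python
from h import *
from scipy.optimize import least_squares
c=dict(np.load('w2.npz')); im=cv2.imread('pics/w2.png')
hsv=cv2.cvtColor(im,cv2.COLOR_BGR2HSV); H,S,V=[hsv[...,i].astype(int) for i in range(3)]
m=(S>60)&(H>8)&(H<28)
def box(x0,y0,x1,y1):
    r=np.zeros(H.shape,bool); r[y0:y1,x0:x1]=1; return r
b=max(blobs(m&box(275,140,370,225),50),key=cv2.contourArea)[:,0]
b=b[b[:,1]<185]; P=np.array([plane(c,p,7)[:2] for p in b])
f=least_squares(lambda q:np.hypot(*(P-q[:2]).T)-q[2],[609,327,38],loss='soft_l1'); print(f.x,f.cost)
b=max(blobs(m&box(85,150,210,245),50),key=cv2.contourArea); print(rect_on(c,b,5))
print(ctrl.read_state()['eef_pos'])
```

```text
[609.13388948 329.3772314   37.1137333 ] 3.4614112117513276
[440.5 317.1  95.7  71.5  -2.6]
[607.85807561 329.50691878 149.60870089]
```

Request:
carry_out(
  deltas=[0,0,0,0.001,0,0.03,1,0,0,0,0,0,0.03,1,0,0,0,0,0,0.02,1,0,0,0,0,0,0.01,1,0,0,0,0,0,0.006,1,0,0,0,0,0,0,1,0,0,0,0,0,0,1],
)

```text
clock: 6.58
eef_pos: [609.4, 328.0, 55.1]
tool_rot: [3.14, -0.001, 1.57]
force: [-1.1, 1.2, -0.8]
width: 39.7
gripper_force: 61.1
```

Request:
carry_out(
  deltas=[0,0,0,0,0,0.0007,1,0,0,0,0,0,0,-0.1,0,0,0,0,0,0,-0.1,0,0,0,0,0,0,-1,0,0,0,0,0,0,-1,0,0,0,0,0,0,-1,0,0,0,0,0,-0.03,-1,0,0,0,0,0,-0.05,-1,0,0,0,0,0,-0.05,-1,0,0,0,0,0,-0.05,-1],
)

```text
clock: 7.82
eef_pos: [608.7, 327.7, 235.2]
tool_rot: [3.142, 0.0, 1.57]
force: [0.9, -0.1, -0.6]
width: 85.7
gripper_force: 0.0
```

Request:
carry_out(
  deltas=[0,0,0,-0.057,0,0,-1,0,0,0,-0.057,0,0,-1,0,0,0,-0.057,0,0,-1,0,0,0,-0.057,0,0,-1,0,0,0,0,0,0,-1,0,0,0,0,0,0,-1],
)

```text
clock: 8.57
eef_pos: [608.8, 100.3, 233.7]
tool_rot: [3.142, -0.001, 1.57]
force: [0.2, 0.1, -0.6]
width: 85.4
gripper_force: 0.0
```

Run:
```python
from h import *
c=ctrl.calibration('wrist'); im=ctrl.get_image('wrist')[:,:,::-1]; cv2.imwrite('pics/w3.png',im); np.savez('w3.npz',**c)
cv2.imwrite('pics/top1.png',ctrl.get_image('top')[:,:,::-1])
print(ctrl.read_state()['eef_pos'],proj(c,[606,139,17]))
```

```text
[608.66271228 101.81980105 233.38575559] [316.91707479 134.91602094]
```

View pics/w3.png

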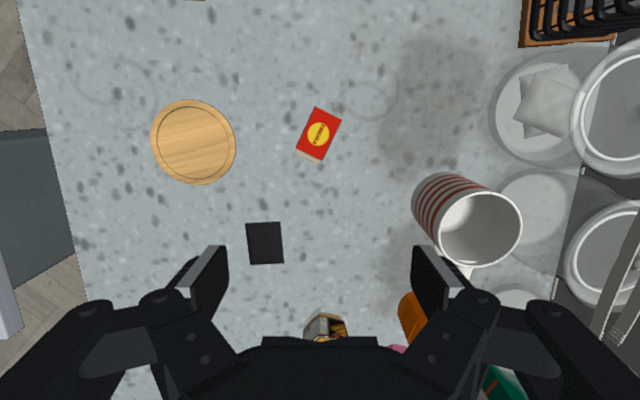

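The wrist view shows the matchbox at (319,134), its drawer end at (308,157) towards −y, the large round tray at (193,142), and the sachet (264,243) and mug undisturbed.

Run:
```python
from h import *
c=dict(np.load('w3.npz')); im=cv2.imread('pics/w3.png')
hsv=cv2.cvtColor(im,cv2.COLOR_BGR2HSV); H,S,V=[hsv[...,i].astype(int) for i in range(3)]
def box(x0,y0,x1,y1):
    r=np.zeros(H.shape,bool); r[y0:y1,x0:x1]=1; return r
b=max(blobs(box(285,95,355,172)&(S>120),50),key=cv2.contourArea); print('box',rect_on(c,b,17),cv2.minAreaRect(b))
b=max(blobs(box(140,90,250,195)&(S>60)&(H>8)&(H<28),50),key=cv2.contourArea); e=cv2.fitEllipse(b); print('tray',e,plane(c,e[0],5),rect_on(c,b,5))
```

```text
box [607.1 140.3  52.   33.7  64. ] ((317.8000183105469, 133.40000915527344), (29.516096115112305, 45.615779876708984), 26.56505012512207)
tray ((192.5188446044922, 141.85354614257812), (80.22894287109375, 88.93536376953125), 132.43698120117188) [456.4196422  129.86000213   5.        ] [456.2 127.8 102.6 100.2  -0. ]
```

Request:
carry_out(
  deltas=[0,0,0,-0.055,0.001,0,-1,0,0,0,-0.055,0.001,0,-1,0,0,0,-0.055,0.002,0,-1,0,0,0,-0.055,0.003,0,-1,0,0,0,0,0,0,-1,0,0,0,0,0,0,-1],
)

```text
clock: 9.43
eef_pos: [616.1, -118.1, 233.2]
tool_rot: [-3.141, -0.002, 1.572]
force: [0.5, 1.5, 1.0]
width: 85.3
gripper_force: 0.0
```

Run:
```python
from h import *
c=ctrl.calibration('wrist'); im=ctrl.get_image('wrist')[:,:,::-1]; cv2.imwrite('pics/w4.png',im); np.savez('w4.npz',**c)
print(ctrl.read_state()['eef_pos'])
hsv=cv2.cvtColor(im,cv2.COLOR_BGR2HSV); H,S,V=[hsv[...,i].astype(int) for i in range(3)]
r=np.zeros(H.shape,bool); u,v=proj(c,[616,-131,107]).astype(int); print(u,v); r[v-55:v+55,u-55:u+55]=1
b=max(blobs(r&(H>45)&(H<95)&(S>100),50),key=cv2.contourArea); e=cv2.fitEllipse(cv2.convexHull(b)); print(e,plane(c,e[0],107),rect_on(c,b,107))
```

```text
[ 616.14430799 -117.28281699  233.15266691]
319 200
((321.2741394042969, 199.32260131835938), (62.06668472290039, 62.596717834472656), 79.56539154052734) [ 617.74432447 -129.68120168  107.        ] [ 617.6 -130.7   58.6   57.1  -89.9]
```

Request:
carry_out(
  deltas=[0,0,0,-0.011,0.0015,0.03,-1,0,0,0,0,0,0.05,-1,0,0,0,0,0,0.04,-1,0,0,0,0,0,0.04,-1,0,0,0,0,0,0.02,-1,0,0,0,0,0,0.006,-1,0,0,0,0,0,0,-1,0,0,0,0,0,0,1,0,0,0,0,0,0,1,0,0,0,0,0,0,1,0,0,0,0,0,0,1],
)

```text
clock: 10.85
eef_pos: [618.1, -131.4, 49.8]
tool_rot: [3.139, 0.0, 1.571]
force: [-0.4, 2.0, 7.9]
width: 60.7
gripper_force: 58.2
```

Request:
carry_out(
  deltas=[0,0,0,0,0,-0.02,1,0,0,0,0,0,-0.04,1,0,0,0,0,0,-0.04,1,0,0,0,0.04,-0.025,0,1,0,0,0,0.043,-0.027,0,1,0,0,0,0.043,-0.027,0,1,0,0,0,0.043,-0.027,0,1,0,0,0,0.043,-0.027,0,1,0,0,0,0.0265,-0.017,0,1,0,0,0,0.02,-0.011,0,1,0,0,0,0,0,0,1,0,0,0,0,0,0,1],
)

```text
clock: 12.35
eef_pos: [457.1, 126.7, 148.3]
tool_rot: [3.14, 0.0, 1.57]
force: [0.2, -0.5, -4.3]
width: 60.2
gripper_force: 60.8
```

Run:
```python
from h import *
from scipy.optimize import least_squares
c=ctrl.calibration('wrist'); im=ctrl.get_image('wrist')[:,:,::-1].copy(); cv2.imwrite('pics/w5.png',im)
print(ctrl.read_state()['eef_pos'])
u,v=proj(c,[456.5,127.5,7]); print(u,v)
hsv=cv2.cvtColor(im,cv2.COLOR_BGR2HSV); H,S,V=[hsv[...,i].astype(int) for i in range(3)]
m=(S>60)&(H>8)&(H<28); r=np.zeros(H.shape,bool); r[int(v)-70:int(v)+20,int(u)-70:int(u)+70]=1
b=max(blobs(m&r,50),key=cv2.contourArea)[:,0]; b=b[b[:,1]<v-5]
P=np.array([plane(c,p,7)[:2] for p in b]); f=least_squares(lambda q:np.hypot(*(P-q[:2]).T)-q[2],[456,127,51],loss='soft_l1'); print(f.x,f.cost,len(b))
```

```text
[457.15805788 126.39741757 148.17406017]
318.5497542686157 182.08466466403394
[457.19854621 128.27215948  50.1448796 ] 5.149034527070223 144
```

View pics/w5.png

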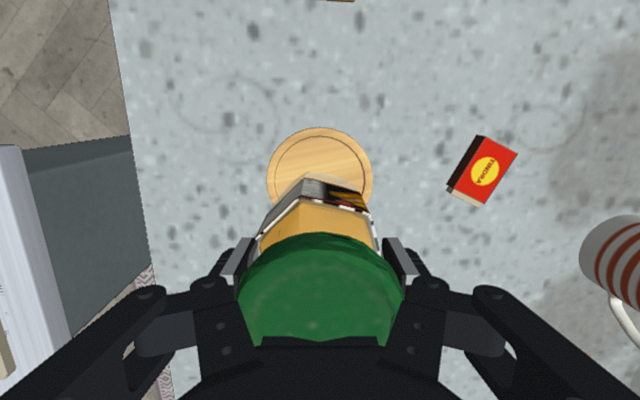

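Request:
carry_out(
  deltas=[0,0,0,0.0005,0.0005,0.03,1,0,0,0,0,0,0.03,1,0,0,0,0,0,0.02,1,0,0,0,0,0,0.01,1,0,0,0,0,0,0.0045,1,0,0,0,0,0,0,1,0,0,0,0,0,0,1],
)

```text
clock: 13.28
eef_pos: [457.3, 128.0, 53.7]
tool_rot: [3.14, -0.0, 1.57]
force: [0.3, 0.3, -3.9]
width: 60.3
gripper_force: 61.1
```

Request:
carry_out(
  deltas=[0,0,0,0,0,0.001,1,0,0,0,0,0,0,1,0,0,0,0,0,0,-0.1,0,0,0,0,0,0,-0.3,0,0,0,0,0,0,-1,0,0,0,0,0,0,-1,0,0,0,0,0,0,-1,0,0,0,0,0,-0.03,-1,0,0,0,0,0,-0.05,-1,0,0,0,0,0,-0.05,-1,0,0,0,0,0,-0.04,-1],
)

```text
clock: 14.65
eef_pos: [456.9, 127.9, 224.0]
tool_rot: [3.141, -0.0, 1.57]
force: [0.5, 0.6, -0.3]
width: 85.1
gripper_force: 0.0
```

Run:
```python
from h import *
c=dict(np.load('w3.npz')); t=ctrl.calibration('top')
print('mug rim',plane(c,(480,229),100),plane(t,(294,151),100))
im=ctrl.get_image('top')[:,:,::-1]; cv2.imwrite('pics/crop1.png',cv2.resize(im[140:300,180:450],None,fx=2.9,fy=2.9,interpolation=cv2.INTER_CUBIC))
cs=ctrl.calibration('side'); s=ctrl.get_image('side')[:,:,::-1]; cv2.imwrite('pics/side1.png',s)
```

```text
mug rim [764.63663523  56.15546873 100.        ] [766.18240292  49.20316987 100.        ]
```

View pics/crop1.png

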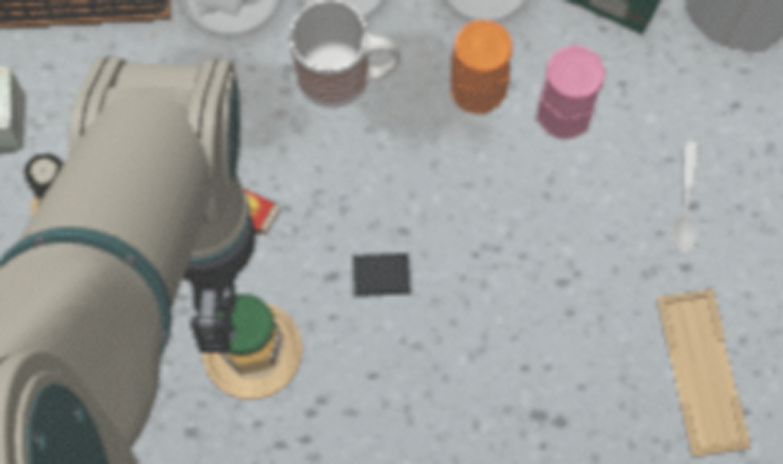

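The large jar stands on its tray and the spice jar looks upright. The mug is about 160 mm away, so the matchbox is clear to take next.

Request:
carry_out(
  deltas=[0,0,0,0.004,0.05,0,-1,0,0,0,0.004,0.05,0,-1,0,0,0,0.004,0.05,0,-1,0,0,8.7,0,0,0.02,-1,0,0,8.7,0,0,0.04,-1,0,0,8.6,0,0,0.05,-1,0,0,0,0,0,0.05,-1,0,0,0,0,0,0.03,-1,0,0,0,0,0,0.02,-1,0,0,0,0,0,0.0085,-1,0,0,0,0,0,0,-1],
)

```text
clock: 16.12
eef_pos: [607.0, 139.7, 3.7]
tool_rot: [3.141, -0.0, 1.116]
force: [-0.8, -0.2, 1.2]
width: 85.3
gripper_force: 0.0
```

Request:
carry_out(
  deltas=[0,0,0,0,0,0,0,0,0,0,0,0,0,1,0,0,0,0,0,0,1,0,0,0,0,0,0,1,0,0,0,0,0,0,1],
)

```text
clock: 16.75
eef_pos: [607.5, 140.0, 4.6]
tool_rot: [3.14, -0.001, 1.117]
force: [0.1, 0.9, 5.3]
width: 32.5
gripper_force: 61.3
```

Request:
carry_out(
  deltas=[0,0,0,0,0,-0.03,1,0,0,9.5,0,0,-0.03,1,0,0,9.5,0,0,-0.04,1,0,0,9.5,0,0,0,1,0,0,9.5,0,0,0,1,0,0,9.5,0,0,0,1,0,0,9.5,0,0,0,1,0,0,9.5,0,0,0,1,0,0,0,-0.05,-0.05,0,1,0,0,0,-0.05,-0.05,0,1,0,0,0,-0.04,-0.04,0,1,0,0,0,-0.031,-0.0287,0,1],
)

```text
clock: 18.25
eef_pos: [452.1, 306.1, 103.3]
tool_rot: [-3.141, 0.001, -0.042]
force: [0.4, -0.3, -0.4]
width: 32.9
gripper_force: 60.6
```

Request:
carry_out(
  deltas=[0,0,0,0,0,0,1,0,0,0,0,0,0,1],
)

```text
clock: 18.5
eef_pos: [455.0, 303.4, 103.8]
tool_rot: [3.141, -0.001, -0.044]
force: [0.1, 0.7, 0.3]
width: 32.5
gripper_force: 60.6
```

Run:
```python
from h import *
c=ctrl.calibration('wrist'); im=ctrl.get_image('wrist')[:,:,::-1].copy(); cv2.imwrite('pics/w6.png',im); np.savez('w6.npz',**c)
s=ctrl.read_state(); print(s['eef_pos'],s['tool_rot']); print(proj(c,[441,316,7]))
```

```text
[455.56378788 302.74932654 103.91762905] [ 3.14114255e+00 -1.39698997e-03 -4.55256147e-02]
[304.77782471 212.59663879]
```

View pics/w6.png

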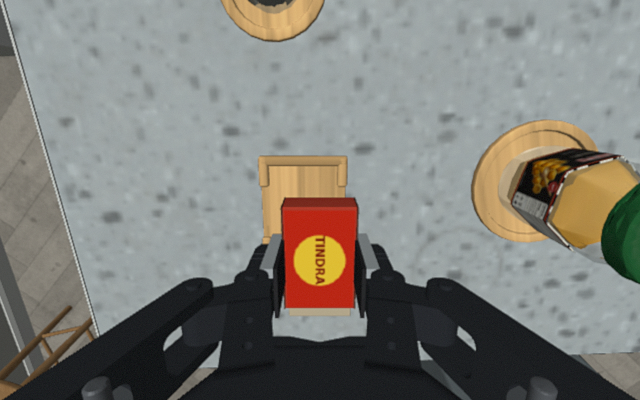

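The tray's far end (rim (260..348,157)) shows in front of the box, parallel to it. The large jar is on its tray at right. Two rows were clipped because I asked for more than 62.5 mm, so I'll check the rim and correct.

Run:
```python
from h import *
c=dict(np.load('w6.npz')); im=cv2.imread('pics/w6.png')
hsv=cv2.cvtColor(im,cv2.COLOR_BGR2HSV); H,S,V=[hsv[...,i].astype(int) for i in range(3)]
m=(S>60)&(H>8)&(H<28); r=np.zeros(H.shape,bool); r[140:195,240:365]=1
b=max(blobs(m&r,50),key=cv2.contourArea); print(cv2.boundingRect(b)); P=np.array([plane(c,p[0],7)[:2] for p in b])
R=np.array([[np.cos(.0436),np.sin(-.0436)],[-np.sin(.0436),-np.cos(.0436)]]) # rows: tool x, tool y
Q=(R@(P-[441,316]).T).T
print('end x',np.percentile(Q[:,0],[90,98,100]),'sides y',Q[:,1].min(),Q[:,1].max())
ys=[p[0] for p in b if p[0][1]<170]; 
for u in (270,300,335): print(u,min(p[1] for p in ys if p[0]==u))
s=ctrl.read_state(); print(s['eef_pos'], R@(np.array([443.5,316])-s['eef_pos'][:2]))
```

```text
(258, 156, 89, 39)
end x [47.08899664 47.10099693 47.10399665] sides y -36.63559489347563 33.589802343153984
270 156
300 156
335 156
[455.56378788 302.74932654 103.91762905] [-12.62986964 -12.71226643]
```

Request:
carry_out(
  deltas=[0,0,0,-0.012,-0.013,0.02,1,0,0,0,0,0,0.03,1,0,0,0,0,0,0.025,1,0,0,0,0,0,0.015,1,0,0,0,0,0,0.006,1,0,0,0,0,0,0,1,0,0,0,0,0,0,1],
)

```text
clock: 19.42
eef_pos: [444.0, 316.8, 8.1]
tool_rot: [-3.141, -0.001, -0.045]
force: [0.5, 1.0, -0.4]
width: 32.7
gripper_force: 60.6
```

Request:
carry_out(
  deltas=[0,0,0,0,0,0.0005,1,0,0,0,0,0,0,0.1,0,0,0,0,0,0,-0.2,0,0,0,0,0,0,-0.2,0,0,0,0,0,-0.01,-0.5,0,0,0,0,0,-0.03,-1,0,0,0,0,0,-0.05,-1,0,0,0,0,0,-0.06,-1,0,0,0,0,0,-0.06,-1,0,0,0,-0.02,0,-0.01,-1,0,0,0,0,0,0,-1],
)

```text
clock: 20.8
eef_pos: [422.2, 318.7, 228.3]
tool_rot: [-3.139, 0.0, -0.043]
force: [-0.1, 0.4, -0.6]
width: 85.4
gripper_force: 0.0
```

Run:
```python
from h import *
c=ctrl.calibration('wrist'); im=ctrl.get_image('wrist')[:,:,::-1].copy(); cv2.imwrite('pics/w7.png',im); np.savez('w7.npz',**c)
s=ctrl.read_state(); print(s['eef_pos'],s['tool_rot']); print(proj(c,[441,317,3]))
hsv=cv2.cvtColor(im,cv2.COLOR_BGR2HSV); H,S,V=[hsv[...,i].astype(int) for i in range(3)]
b=max(blobs((S>180)&((H<8)|(H>172)),50),key=cv2.contourArea); print(cv2.boundingRect(b),rect_on(c,b,20))
```

```text
[422.60284545 318.51451093 227.47113338] [-3.14062244e+00  9.77981521e-05 -4.32981196e-02]
[320.33207388 150.66024614]
(306, 127, 30, 46) [444.1 317.   51.8  32.7  -3.1]
```

View pics/w7.png

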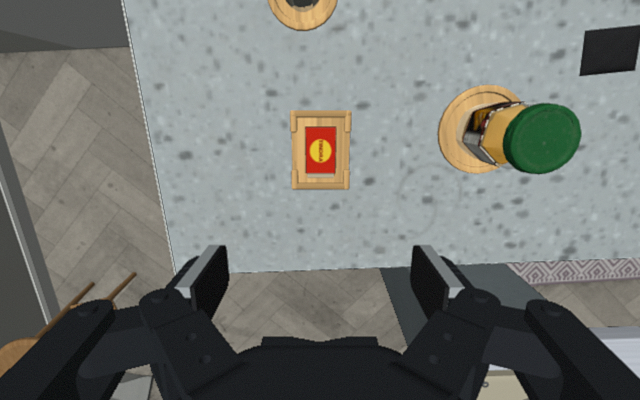

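The matchbox lies centred and flat in its tray, red top at (321,150), with both finger gaps clear. The spoon is next.

Request:
carry_out(
  deltas=[0,0,0,0.017,0.053,0,-1,0,0,0,0.017,0.053,0,-1,0,0,0,0.017,0.053,0,-1,0,0,0,0.017,0.053,0,-1,0,0,0,0.017,0.053,0,-1,0,0,0,0.017,0.053,0,-1,0,0,0,0.017,0.053,0,-1,0,0,0,0.017,0.053,0,-1,0,0,0,0.017,0.053,0,-1,0,0,0,0.017,0.053,0,-1,0,0,0,0.017,0.053,0,-1,0,0,0,0.017,0.053,0,-1],
)

```text
clock: 22.35
eef_pos: [598.8, -328.4, 225.5]
tool_rot: [-3.141, 0.002, -0.045]
force: [-0.2, 0.2, 0.2]
width: 85.4
gripper_force: 0.0
```

Request:
carry_out(
  deltas=[0,0,0,0,0,0,-1,0,0,0,0,0,0,-1,0,0,0,0,0,0,-1],
)

```text
clock: 22.72
eef_pos: [599.1, -324.3, 226.4]
tool_rot: [-3.14, 0.001, -0.042]
force: [-0.2, 0.0, 0.4]
width: 85.7
gripper_force: 0.0
```

Run:
```python
from h import *
c=ctrl.calibration('wrist'); im=ctrl.get_image('wrist')[:,:,::-1].copy(); cv2.imwrite('pics/w8.png',im); np.savez('w8.npz',**c)
s=ctrl.read_state(); print(s['eef_pos'],s['tool_rot']); print(proj(c,[628,-326,4]),proj(c,[438,-327,4]))
```

```text
[ 599.2574123  -324.24987731  226.73029236] [-3.14016995e+00  3.52710206e-04 -4.21117778e-02]
[319.91525602 142.3292548 ] [326.50525382 283.83817491]
```

View pics/w8.png

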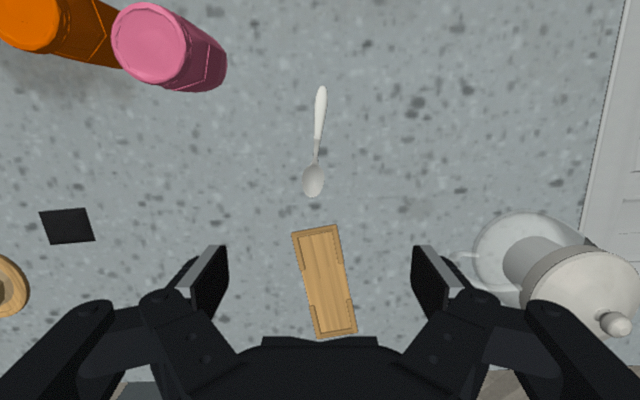

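The spoon runs from its handle tip at (321,86) to its bowl end at (312,198). The long tray is at (325,281), fully in view.

Run:
```python
from h import *
c=dict(np.load('w8.npz')); im=cv2.imread('pics/w8.png')
hsv=cv2.cvtColor(im,cv2.COLOR_BGR2HSV); H,S,V=[hsv[...,i].astype(int) for i in range(3)]
r=np.zeros(H.shape,bool); r[75:210,285:345]=1
print('bg S,V',np.median(S[80:200,340:420]),np.median(V[80:200,340:420]),'bowl',hsv[185,312],hsv[175,313],'neck',hsv[150,317])
bgr=im.astype(int); warm=bgr[...,2]-bgr[...,0]
print('warm bg',np.median(warm[80:200,340:420]),'bowl',warm[180:188,310:315].mean(),'handle',warm[100:110,319:323].mean())
t=(np.median(warm[80:200,340:420])+warm[180:188,310:315].mean())/2
m=cv2.morphologyEx((r&(warm>t)).astype(np.uint8),cv2.MORPH_CLOSE,np.ones((5,5),np.uint8))
b=max(blobs(m,30),key=cv2.contourArea); print(cv2.boundingRect(b),rect_on(c,b,5))
P=np.array([plane(c,p[0],5)[:2] for p in b]); print(P[P[:,0].argmax()],P[P[:,0].argmin()])
for x in (575,590,600,610,620,630,640,655,670,685):
    k=P[abs(P[:,0]-x)<3]; print(x,k[:,1].min().round(1),k[:,1].max().round(1),end='; ')
r=np.zeros(H.shape,bool); r[215:345,280:370]=1
b=max(blobs(r&(S>60)&(H>8)&(H<28),50),key=cv2.contourArea); print('tray',cv2.boundingRect(b),rect_on(c,b,6),rect_on(c,b,3))
```

```text
bg S,V 15.0 153.0 bowl [ 30   6 180] [ 45  10 159] neck [ 45   6 159]
warm bg -9.0 bowl 3.4 handle 4.875
(302, 85, 26, 113) [ 626.8 -318.8  131.4   26.    -4.8]
[ 691.70038499 -330.99192025] [ 561.41281904 -313.41017694]
575 -327.7 -301.8; 590 -328.2 -302.5; 600 -326.0 -306.8; 610 -321.9 -315.7; 620 -323.5 -318.5; 630 -326.3 -319.0; 640 -329.0 -319.5; 655 -332.0 -320.2; 670 -334.8 -320.9; 685 -335.3 -323.8; tray (291, 224, 67, 115) [ 438.1 -325.8  167.4   59.7    9.1] [ 436.2 -325.8  168.8   60.2    9.1]
```

Request:
carry_out(
  deltas=[0,0,5.4,0,0,0,-1,0,0,0,0.0275,-0.0058,0.03,-1,0,0,0,0,0,0.05,-1,0,0,0,0,0,0.05,-1,0,0,0,0,0,0.04,-1,0,0,0,0,0,0.03,-1,0,0,0,0,0,0.015,-1,0,0,0,0,0,0.009,-1,0,0,0,0,0,0,0,0,0,0,0,0,0,0,0,0,0,0,0,0,0,0],
)

```text
validation failed for argument at $.de...
```

Run:
```python
from h import *
c=ctrl.calibration('wrist'); im=ctrl.get_image('wrist')[:,:,::-1].copy()
P=[]
for i in range(3):
    s=ctrl.read_state(); P.append(list(s['eef_pos'])+[s['tool_rot'][2],s['width']]); ctrl.get_image('wrist')
print(np.round(P,2),s['force'])
u,v=proj(c,[627,-323,5]).astype(int); print(u,v)
cv2.imwrite('pics/w9.png',im)
```

```text
[[ 5.9932e+02 -3.2439e+02  2.2697e+02 -4.0000e-02  8.5260e+01]
 [ 5.9933e+02 -3.2464e+02  2.2712e+02 -4.0000e-02  8.5470e+01]
 [ 5.9926e+02 -3.2492e+02  2.2723e+02 -4.0000e-02  8.5030e+01]] [-0.26410764  0.08686389  0.28479588]
317 143
```

View pics/w9.png

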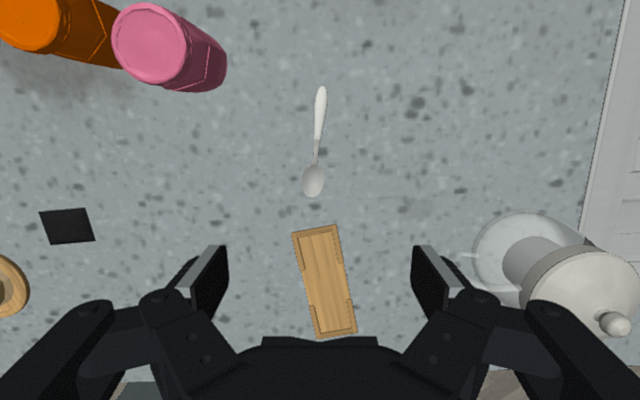

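The call was refused for a wrong element count, so nothing moved and the view is unchanged. Resending.

Request:
carry_out(
  deltas=[0,0,5.4,0,0,0,-1,0,0,0,0.0275,-0.0058,0.03,-1,0,0,0,0,0,0.05,-1,0,0,0,0,0,0.05,-1,0,0,0,0,0,0.04,-1,0,0,0,0,0,0.03,-1,0,0,0,0,0,0.015,-1,0,0,0,0,0,0.009,-1,0,0,0,0,0,0,0,0,0,0,0,0,0,0,0,0,0,0,0,0,0],
)

```text
clock: 24.35
eef_pos: [627.5, -324.6, 4.2]
tool_rot: [3.141, -0.001, -0.138]
force: [0.1, -0.4, -0.2]
width: 42.6
gripper_force: 0.0
```

Run:
```python
from h import *
P=[]
for i in range(4):
    s=ctrl.read_state(); P.append(list(s['eef_pos'])+[s['tool_rot'][2],s['width']]); im=ctrl.get_image('wrist')
print(np.round(P,2),s['force'])
```

```text
[[ 6.2745e+02 -3.2458e+02  4.1700e+00 -1.4000e-01  4.2570e+01]
 [ 6.2737e+02 -3.2450e+02  3.9900e+00 -1.4000e-01  4.2690e+01]
 [ 6.2723e+02 -3.2443e+02  3.7800e+00 -1.4000e-01  4.2570e+01]
 [ 6.2713e+02 -3.2434e+02  3.6100e+00 -1.4000e-01  4.2780e+01]] [ 0.10828133  0.00562243 -0.65191456]
```

Request:
carry_out(
  deltas=[0,0,0,0,0,0.001,0,0,0,0,0,0,0,0,0,0,0,0,0,0,0,0,0,0,0,0,0,0],
)

```text
clock: 25.05
eef_pos: [626.9, -324.2, 2.0]
tool_rot: [-3.142, 0.0, -0.138]
force: [-0.7, -0.9, -0.8]
width: 42.7
gripper_force: 0.0
```

Request:
carry_out(
  deltas=[0,0,0,0,0,0,0.3,0,0,0,0,0,0,1,0,0,0,0,0,0,1,0,0,0,0,0,0,1,0,0,0,0,0,0,1],
)

```text
clock: 25.68
eef_pos: [627.0, -324.4, 2.4]
tool_rot: [3.141, -0.0, -0.138]
force: [-0.5, 1.2, 4.7]
width: 18.6
gripper_force: 58.6
```

Request:
carry_out(
  deltas=[0,0,0,0,0,-0.01,1,0,0,0,0,0,-0.02,1,0,0,-8.5,0,0,-0.02,1,0,0,-8.5,0,0,0,1,0,0,0,-0.047,-0.007,0,1,0,0,0,-0.047,-0.007,0,1,0,0,0,-0.047,-0.007,0,1,0,0,0,-0.046,-0.0067,0,1,0,0,0,0,0,0,1,0,0,0,0,0,0,1,0,0,0,0,0,0,1],
)

```text
clock: 27.05
eef_pos: [439.6, -326.4, 52.4]
tool_rot: [3.141, -0.001, 0.16]
force: [0.7, 0.1, -0.5]
width: 18.3
gripper_force: 58.7
```

Run:
```python
from h import *
c=ctrl.calibration('wrist'); im=ctrl.get_image('wrist')[:,:,::-1].copy(); np.savez('w10.npz',**c)
cv2.imwrite('pics/w10.png',im)
s=ctrl.read_state(); print(s['eef_pos'],s['tool_rot'][2],s['width'],proj(c,[438,-326.5,7]))
```

```text
[ 439.35942602 -326.30261116   52.23067076] 0.16029712971943133 18.335184478965935 [319.15022445 219.79447365]
```

View pics/w10.png

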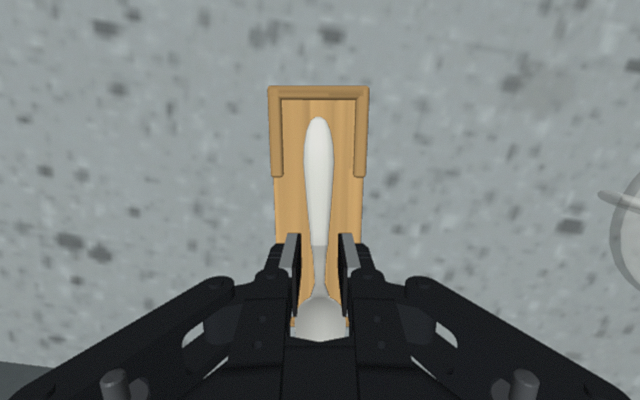

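The spoon is aligned with the tray: tray sides at 268 and 369, spoon axis at 318, handle tip at (318,118). Checking the lengthwise centring.

Run:
```python
from h import *
c=dict(np.load('w10.npz')); a=np.deg2rad(9.1); X=np.array([np.cos(a),np.sin(a)]); Y=np.array([np.sin(a),-np.cos(a)]); T=np.array([439.2,-326.3])
for n,uv,z in (('rim L',(268,88),7),('rim R',(370,88),7),('handle',(318,117),57)):
    d=plane(c,uv,z)[:2]-T; print(n,d@X,d@Y)
```

```text
rim L 80.60338822151027 -29.942365768481494
rim R 80.69547683250468 29.56614015102984
handle 65.7714911791673 -0.6926493550876884
```

Request:
carry_out(
  deltas=[0,0,0,-0.002,0,0.02,1,0,0,0,0,0,0.015,1,0,0,0,0,0,0.008,1,0,0,0,0,0,0.0032,1,0,0,0,0,0,0,1,0,0,0,0,0,0,1,0,0,0,0,0,0,1],
)

```text
clock: 27.98
eef_pos: [436.1, -326.8, 6.2]
tool_rot: [3.141, -0.0, 0.158]
force: [0.8, 0.5, 0.4]
width: 18.4
gripper_force: 58.7
```

Request:
carry_out(
  deltas=[0,0,0,0,0,0.0006,1,0,0,0,0,0,0,1,0,0,0,0,0,0,0.3,0,0,0,0,0,0,0.3,0,0,0,0,0,0,0.2,0,0,0,0,0,-0.01,0.2,0,0,0,0,0,-0.03,0,0,0,0,0,0,-0.05,-1,0,0,0,-0.03,0,-0.05,-1,0,0,0,0,0,-0.05,-1,0,0,0,0,0,0,-1],
)

```text
clock: 29.35
eef_pos: [407.4, -333.5, 199.5]
tool_rot: [3.136, -0.006, 0.157]
force: [-0.3, 0.1, 0.4]
width: 85.1
gripper_force: 0.0
```

Run:
```python
from h import *
im=ctrl.get_image('wrist')[:,:,::-1]; t=ctrl.get_image('top')[:,:,::-1]; s=ctrl.get_image('side')[:,:,::-1]
A=cv2.resize(im[0:400,120:520],(400,400)); 
B=cv2.resize(t[140:300,180:450],(400,237),interpolation=cv2.INTER_CUBIC)
C=cv2.resize(s[120:340,200:420],(400,363))[:,:]
cv2.imwrite('pics/final.png',np.hstack([A,np.vstack([B,C])])[:600])
print(ctrl.read_state()['eef_pos'],ctrl.read_state()['width'])
```

```text
Traceback (most recent call last):
ValueError: all the input array dimensions except for the concatenation axis must match exactly, but along dimension 0, the array at index 0 has size 400 and the array at index 1 has size 600
```

Run:
```python
from h import *
im=ctrl.get_image('wrist')[:,:,::-1]; t=ctrl.get_image('top')[:,:,::-1]; s=ctrl.get_image('side')[:,:,::-1]
A=cv2.resize(im[0:300,160:460],(400,400),interpolation=cv2.INTER_CUBIC); A=np.vstack([A,cv2.resize(s[270:340,220:345],(400,200))])
B=cv2.resize(t[140:300,180:450],(400,237),interpolation=cv2.INTER_CUBIC)
C=cv2.resize(s[120:250,200:420],(400,363))
cv2.imwrite('pics/final.png',np.hstack([A,np.vstack([B,C])]))
```

```text
(no output)
```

View pics/final.png

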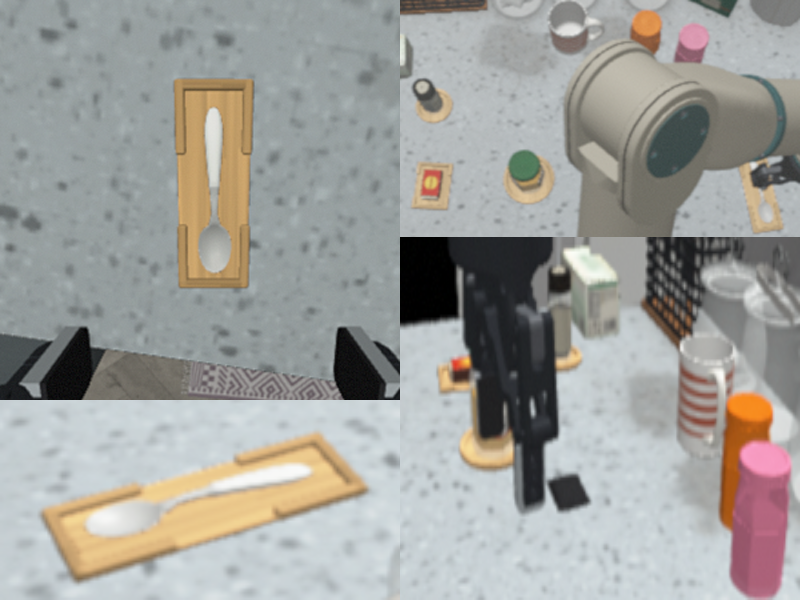

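The final composite shows the spoon flat and centred in its tray at (214,185). Both jars stand upright on their trays, the matchbox is in its own, and the sachet and mug have not moved.

```bash
python3 -c "
from cell import ctrl
print(ctrl.finish_job())"
```

```text
the job is handed in; nothing more can be done
None
```

All four things were placed on their own trays in the order asked and the job is handed in at about 30 s; the sachet and mug were left alone, and the final pictures showed everything in place, though no verdict came back.

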